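# Zero the burrs of the tea mill beside the shogi board

### The job

The tea mill beside the shogi board is cut off at the wall with its hopper taken off, and its burrs need zeroing. First turn the black selector to its off mark (the white ring); then screw the brass knurled collar down clockwise until it bottoms out and back it off a quarter turn. Finish while still gripping the collar there with the fingers around it, so that it cannot creep while I tighten its lock screw, and leave the hopper, the tea tin, the board and everything on it where they are.

Things in the scene. Friction and masses are not known exactly. Their poses are not given: they have to be found in the camera images.
- mill: Electric tea mill, cream housing 250 mm (y) x 150 (x), heavy, stays put. Origin: centre of its underside on the table, z up, -x is its front (the side with the dark wooden powder drawer). Its +y part is the burr tower, x -75..75, y -3..127 mm, top at 132 mm, with the brass collar on it at x 0, y 62 mm. Its -y part is the lower switch deck, x -75..75, y -126..-3 mm, flat top at 105 mm, with the selector on it at x 0, y -75 mm
- selector_grip (a point): Grip point of the black selector knob, on its vertical axis, 26 mm above the switch deck. The knob is a disc 46 mm across and 6 mm high, carrying an upright bar 12 mm wide, 42 mm long, from 6 to 34 mm above the deck; pinch the bar across its 12 mm. This frame turns with the knob: the bar lies along its x axis and the white pointer line is on its -x end
- selector (a joint): Angle of the selector, rad, growing clockwise seen from above. It clicks into a detent every 30 degrees (0.524 rad): 0 = pointer at the white ring, off, straight towards the mill's front; 0.52, 1.05, 1.57 = one, two, three white dots (running speeds); -0.52 = orange square (momentary run). Stops just past -0.52 and 1.57. A click takes about 0.08 N m; let go, it settles into the nearest detent. It starts at one of the speeds
- collar_grip (a point): Middle of the brass knurled burr collar, on its vertical axis, half-way up. The collar is a cylinder 56 mm across and 28 mm high; its underside stands 10 mm above the tower top when bottomed out, over a steel scale flange 94 mm across, 3 mm high, with a red tick at the mill's front and black ticks every 30 degrees (longer every 90). This frame turns with the collar; the red line on the collar is on its -x side
- collar (a joint): Angle of the collar, rad: 0 = screwed down, bottomed out on the burrs (hard stop, red line over the red tick at the mill's front); grows as it is backed off anticlockwise seen from above, a quarter turn = 1.571. It starts 2.2 to 3.6 rad backed off. Right-hand thread, 3 mm lead, so the collar sinks 0.48 mm per rad; turning takes about 0.06 N m and it stays where it is left
- hopper_mid (a point): Middle of the mill's smoked brown hopper, standing free on its rim: 110 mm across, 115 mm high; this point is 55 mm above the table. To be left alone
- tea_tin_mid (a point): Middle of the dark cherry-bark tea tin, 76 mm across, 112 mm high; this point is 56 mm up. To be left alone
- board: Kaya shogi board on turned legs, fixed, 364 mm (x) x 333 (y), playing face 150 mm above the table; origin under its centre at table height; the things on it reach 225 mm above the table
- piece_box_mid (a point): Middle of the mulberry piece box on the board, 90 mm (x) x 140 (y) x 58 high. To be left alone
- clock_mid (a point): Middle of the black lacquer game clock on the board, 62 mm (x) x 165 (y) x 75 high with its rocker. To be left alone
- teacup_mid (a point): Middle of the celadon teacup on the board, 72 mm across, 60 high. To be left alone
- piece1_mid (a point): Boxwood shogi piece on the board, pentagon 32 x 28 mm, 9 thick, lying flat. To be left alone
- piece2_mid (a point): Another such piece
- piece3_mid (a point): Another such piece

How it is judged:
On the way, in this order (a step that is already met when the one before it is completed fails the run):
1. the selector is at its off mark (value of joint selector between -0.12 and 0.12 rad), for 0.2 s.
2. the collar is bottomed out (value of joint collar below 0.06 rad), for 0.1 s.
At the end, for the whole second after the job is handed in: The selector is at off (within 7 degrees); the collar, after having been bottomed out (within 3.5 degrees of its stop), stands a quarter turn back from there (within 14 degrees), still, and gripped: fingers pressing on it with over 2 N, their grasp point within 30 mm of its middle (all of step 1 and value of joint collar between 1.32 and 1.82 rad and velocity of joint collar between -0.05 and 0.05 rad/s and contact force between the fingers and collar above 2 N and distance between the grasp point and collar_grip below 0.03 m); the arm keeps its last pose, push and grip.
It fails at once if the hopper, tea tin, piece box, clock, teacup or a shogi piece is shifted by more than 20 mm (distance of any of hopper_mid, tea_tin_mid, piece_box_mid, clock_mid, teacup_mid, piece1_mid, piece2_mid, piece3_mid from where it was at the start of the episode above 0.02 m).
It also fails if it takes over 72 s, if anything falls off the work surface, if the arm or the gripper's body presses on something with over 40 N, if the wrist force passes 120 N, or if a joint passes its speed limit or range.

### The arm

A 6-joint arm with a two-finger parallel gripper is mounted at the origin on the work surface. World frame = base frame: x ahead of the robot, y to its left, z up, the work surface at z = 0. Lengths are in m, angles in rad, forces in N, time in s.
With the tool pointing down it reaches from about 0.275 to 0.85 m from the base axis. Payload 5.2 kg.
Tool frame: the origin (TCP) lies at the very end of the fingers, on their centre line; the grasp point (between the pads) lies 19 mm behind it; z points along the fingers, y is the direction in which the jaws open and shut (so a half turn about z gives the same grasp; the last joint's range is limited). The gripper opens to 85 mm and grips with 20 to 120 N. Pads are 22 mm wide; open, the fingers measure 114 mm over their backs; the gripper's body (76 mm by 85 mm) begins 54 mm behind the grasp point. The pads swing forward as they close: fully open they stand 13 mm farther back than shut.
Start: joints at [1.016, 0.259, 1.535, -0, 1.348, -0.203], TCP at [0.19, 0.516, 0.207] pointing down, gripper open.
Joint ranges: [-3.14, 3.14], [-0.91, 2.08], [0.19, 2.58], [-1.22, 4.36], [0.22, 2.71], [-3.12, 3.12]. Speed limits (rad/s): [2.57, 2.57, 3.14, 3.14, 3.14, 3.14].

### API

Orientations are given as a unit quaternion [w, x, y, z].
In Python, from station import readout, viewer, ticket gives the robot as it stands.
- The arm moves only by the tool step_arm, never from a script. Its argument "commands" is text: rows parted by semicolons, each of 7 numbers parted by spaces: the turn, a rotation vector about the tool's x, y, z in rad, then the shift along the tool's x, y, z in m, then the opening, from 0 (shut) to 1 (fully open). In form: ax ay az tx ty tz grip; .... A call has 1 to 5 rows; each row is the pose to reach, as a shift and turn from the pose commanded when the call began, along the tool's axes at that moment; what a row does not reach only later rows make up. A row lasts 1/8 s, in which the tool goes at most 62.5 mm and 10.7 degrees, less where a joint would pass 70% of its speed; a pose out of reach is approached as far as the arm can. A call with a gripper value outside its range is refused whole. The fingers move at their own pace and stop on an object; "force" is the grip in N (left out, the last holds). Time passes only in rows, so rows that repeat a pose let the fingers close. It gives the time, the measured TCP pose, the force and the opening at its end, in the units of the state.
- readout.get_state(): the state, without advancing time (a new reading comes with each control period).
- viewer.get_image(name): name is "side" or "top"; returns (picture, depth): 420x560x3 uint8, red, green, blue; 420x560 float32, m along the optical axis (not along the pixel's ray), 0 where there is no reading.
- viewer.calibration(name): a dict with "camera_matrix" (3x3 intrinsics, pixels), "k1" (the pictures are not rectified: a ray, as slopes to the right and down, at radius r is drawn at 1 + k1 r^2 times it, then the intrinsics apply), "R" (3x3) and "t" (3): a world point X has camera coordinates R X + t. Camera axes: x right, y down, z forward; pixel columns grow to the right and rows downward; lengths in m; the calibration is good to about 2 mm. A picture is of the moment at which its call begins. calibration takes no time and is no camera call.
- ticket.hand_in(): hands the job in, once; it reports no verdict.
The state is a dict: "t": time; "qpos": joint angles; "joint_vel": joint speeds; "tau": joint torques, N m; "tcp_pos": TCP position; "tool_rot": TCP orientation; "wrist_force": force on the tool from outside, world axes, zero at the start; "torque": the same for the moment, N m; "finger_gap": finger opening in m.
Only numpy, scipy, OpenCV 4.12 (cv2) and the standard library are available. Lean on these libraries where they do the work, as an engineer would, in place of code of your own. Each camera call takes 0.05 s, during which the arm holds its last target. There are 200 camera calls.

## Working session

There is one attempt and no reset: what is moved stays moved. The work goes in short steps, Python scripts to look and compute and a tool call to move; the robot and the scene stay as the last step left them, time stands still between calls to the robot, and variables do not carry over. Pictures are saved under pics/ and viewed, on a budget of 10 in all, crops included, one or two more only if the job needs it, and the job is handed in when it is done.

Besides the shell and the picture viewer there is one more tool, called as a command line: name --argument value ..., lists and objects as JSON in quotes. step_arm: Moves the arm, as the interface text tells. Its arguments: {"type":"object","properties":{"commands":{"type":"string"},"force":{"type":"number"}},"required":["commands"]}

```bash
mkdir -p pics
cat > h.py <<'E'
import numpy as np, cv2
from station import readout, viewer, ticket
def grab(n):
    im,d=viewer.get_image(n); c=viewer.calibration(n)
    return im,d,c
def world(c,u,v,d):
    K=np.array(c["camera_matrix"],float)
    p=cv2.undistortPoints(np.array([[[u,v]]],float),K,np.array([c["k1"],0,0,0.]))[0,0]
    return np.array(c["R"]).T@(np.array([p[0]*d,p[1]*d,d])-np.array(c["t"]))
def cloud(c,d):
    h,w=d.shape; v,u=np.mgrid[:h,:w]; K=np.array(c["camera_matrix"],float)
    p=cv2.undistortPoints(np.stack([u,v],-1).reshape(-1,1,2).astype(float),K,np.array([c["k1"],0,0,0.])).reshape(h,w,2)
    X=np.dstack([p[...,0]*d,p[...,1]*d,d])
    return (X-np.array(c["t"]))@np.array(c["R"])
E
python3 - <<'E'
from h import *
for n in("top","side"):
    im,d,c=grab(n); np.savez(f"pics/{n}0.npz",im=im,d=d)
    cv2.imwrite(f"pics/{n}0.png",im[...,::-1]); print(n,np.array(c["R"]).round(3).tolist(),c["t"],c["camera_matrix"],c["k1"])
print(readout.get_state())
E
```

```text
top [[-0.032, -0.999, -0.005], [-0.977, 0.033, -0.211], [0.211, -0.002, -0.978]] [0.03011908 0.58494974 1.62725887] [[516.43565495   0.         275.89034575]
 [  0.         516.43565495 215.65543667]
 [  0.           0.           1.        ]] -0.15701914859368488
side [[-0.951, -0.309, 0.018], [-0.235, 0.686, -0.689], [0.2, -0.659, -0.725]] [0.54459994 0.20485942 1.14528678] [[395.20017448   0.         279.25329666]
 [  0.         395.20017448 215.11685411]
 [  0.           0.           1.        ]] -0.0868513367293432
{'t': 0.1, 'qpos': array([ 1.01618710e+00,  2.59298050e-01,  1.53594288e+00, -1.02502401e-05,
        1.34798176e+00, -2.02810597e-01]), 'joint_vel': array([ 0.000435  , -0.00214005, -0.00106666, -0.00053286, -0.00191932,
       -0.00062743]), 'tau': array([ 1.65849127e-03, -4.46968102e+01, -2.91246986e+01, -4.67845966e-04,
        6.11850293e-03, -7.75958711e-06]), 'tcp_pos': array([0.18924548, 0.51589296, 0.20575516]), 'tool_rot': array([-2.96686353e-04,  1.74992468e-01,  9.84569435e-01, -7.59114380e-04]), 'wrist_force': array([0.68490182, 0.68915759, 0.6542557 ]), 'torque': array([-0.02362287, -0.04002657,  0.01068714]), 'finger_gap': 0.08534371551357148}
```

View pics/top0.png

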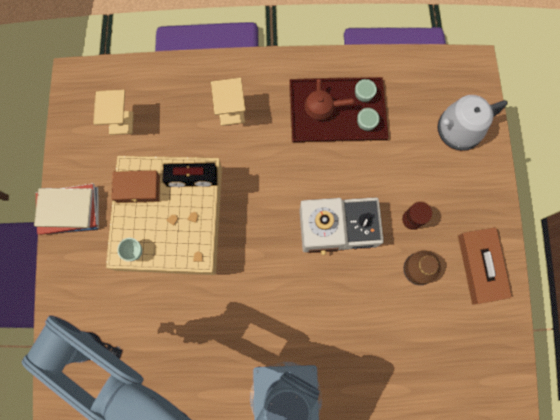

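View pics/side0.png

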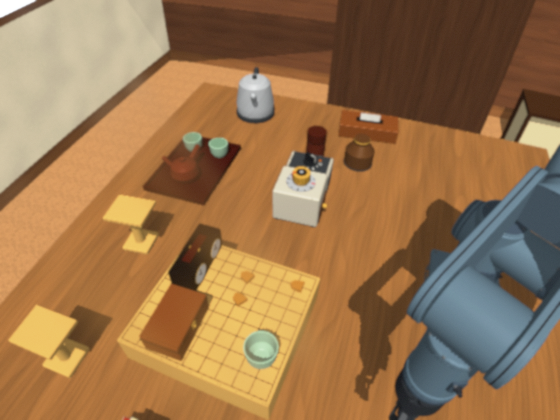

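The top view shows the mill near (340,223): collar near (323,221), selector near (365,222). The side view shows the collar at (301,176). Next I'll measure these and take an enlarged crop.

Run:
```python
from h import *
z=np.load("pics/top0.npz"); c=viewer.calibration("top"); P=cloud(c,z["d"])
s=np.load("pics/side0.npz"); cs=viewer.calibration("side"); Q=cloud(cs,s["d"])
a=cv2.resize(z["im"][193:258,295:387],None,fx=8,fy=8,interpolation=cv2.INTER_CUBIC)[:, :400*2]
cv2.imwrite("pics/crop1.png",a[...,::-1])
a=cv2.resize(s["im"][145:205,270:340],None,fx=8,fy=8,interpolation=cv2.INTER_CUBIC)
cv2.imwrite("pics/crop2.png",a[...,::-1])
for nm,A,sl in(("top",P,np.s_[190:262,290:395]),("side",Q,np.s_[140:230,260:345])):
    X=A[sl].reshape(-1,3); 
    for lo,hi in((.098,.112),(.126,.14),(.16,.185)):
        m=(X[:,2]>lo)&(X[:,2]<hi); Y=X[m]
        r=cv2.minAreaRect(Y[:,:2].astype(np.float32)*1000)
        print(nm,lo,m.sum(),Y.mean(0).round(4),np.median(Y[:,2]).round(4),r)
    # tilt of the top for long edges
for u,v in((323,219),(365,220)): print(P[v,u],)
```

```text
top 0.098 1533 [ 0.5472 -0.2585  0.105 ] 0.105 ((548.2752685546875, -197.0605926513672), (150.7773895263672, 255.1070098876953), 2.138847589492798)
top 0.126 1548 [ 0.5445 -0.1375  0.132 ] 0.1319 ((547.606201171875, -177.47714233398438), (150.5547637939453, 215.80282592773438), 1.8216795921325684)
top 0.16 271 [ 0.5458 -0.1343  0.1707] 0.1712 ((546.4603271484375, -134.7703857421875), (55.99620819091797, 56.06098556518555), 40.903926849365234)
side 0.098 774 [ 0.5449 -0.2254  0.1051] 0.105 ((548.8497314453125, -192.34103393554688), (150.06475830078125, 258.4053649902344), 1.90256667137146)
side 0.126 1086 [ 0.543  -0.126   0.1314] 0.1313 ((547.7597045898438, -172.4615936279297), (150.26504516601562, 215.7168426513672), 1.779015302658081)
side 0.16 217 [ 0.5461 -0.1275  0.1697] 0.1704 ((546.778076171875, -130.26797485351562), (55.926700592041016, 57.45172882080078), 39.560367584228516)
[ 0.54665853 -0.13219443  0.17257375]
[ 0.54690612 -0.26771249  0.13425852]
```

View pics/crop1.png

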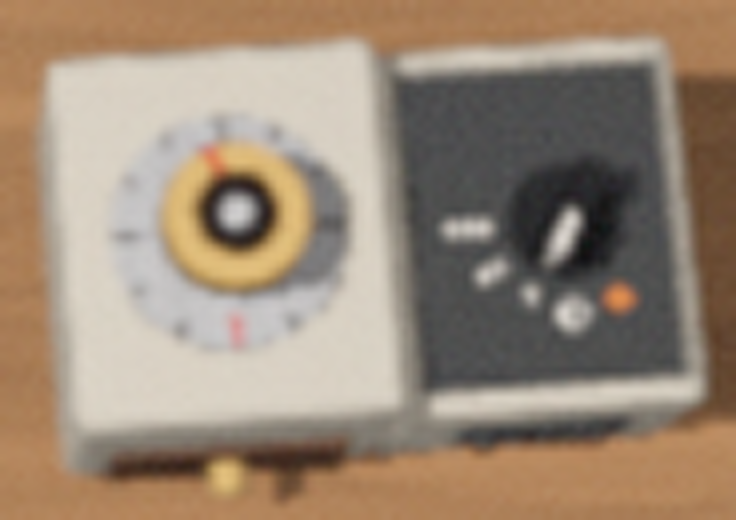

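View pics/crop2.png

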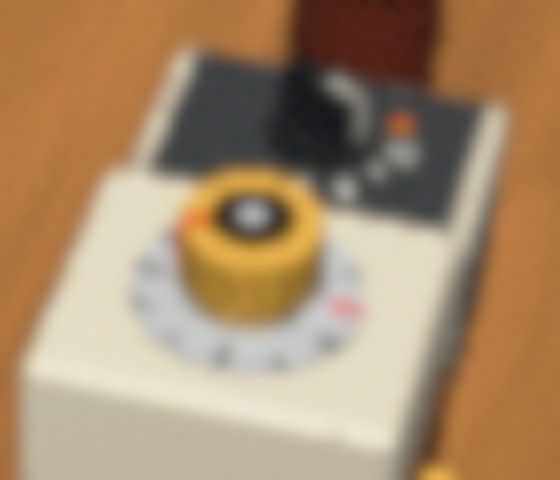

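The crops show the selector pointer towards the single dot, so it is at about 0.52, with the white ring next to it at crop1 (572,314). The collar's red line is at crop1 (213,158) and the red tick at (237,330), so it is about 3.5 rad backed off.

The collar is at about (0.5465, -0.1325), the mill's yaw is +0.033 rad, and the selector is at about (0.551, -0.2695). I'll raise the arm and move over.

step_arm --commands "0 0 0 0 0 -0.06 1; 0 0 0 0 0 -0.12 1; 0 0 0 -0.04 -0.04 -0.15 1; 0 0 0 -0.08 -0.08 -0.15 1; 0 0 0 -0.12 -0.12 -0.15 1" --force 30

```text
t: 0.72
tcp_pos: [0.2612, 0.3609, 0.3566]
tool_rot: [0.0, 0.175, 0.985, 0.0]
wrist_force: [1.2, -0.8, -0.8]
finger_gap: 0.0856
```

step_arm --commands "0 0 0 -0.04 -0.04 0 1; 0 0 0 -0.08 -0.08 0 1; 0 0 0 -0.12 -0.12 0 1; 0 0 0 -0.16 -0.16 0 1; 0 0 0 -0.20 -0.20 0 1"

```text
t: 1.35
tcp_pos: [0.3798, 0.104, 0.3564]
tool_rot: [0.0, 0.175, 0.985, 0.0]
wrist_force: [1.1, 0.5, -0.1]
finger_gap: 0.0855
```

step_arm --commands "0 0 0 -0.04 -0.04 0 1; 0 0 0 -0.08 -0.08 0 1; 0 0 0 -0.12 -0.12 0 1; 0 0 0 -0.16 -0.16 0 1; 0 0 0 -0.20 -0.20 0 1"

```text
t: 1.98
tcp_pos: [0.4988, -0.1528, 0.3561]
tool_rot: [-0.0, 0.175, 0.985, 0.0]
wrist_force: [-0.1, 0.6, 0.1]
finger_gap: 0.0855
```

step_arm --commands "0 0 0.07 -0.04 -0.04 0 0.7; 0 0 0.14 -0.09 -0.092 0.05 0.6; 0 0 0.14 -0.09 -0.092 0.10 0.6; 0 0 0.14 -0.09 -0.092 0.10 0.6; 0 0 0.14 -0.09 -0.092 0.10 0.6"

```text
t: 2.6
tcp_pos: [0.5513, -0.2679, 0.2576]
tool_rot: [0.0, 0.243, 0.97, 0.0]
wrist_force: [-0.4, -0.1, 0.5]
finger_gap: 0.0513
```

Run:
```python
from h import *
for n in("top","side"):
    z=np.load(f"pics/{n}0.npz"); P=cloud(viewer.calibration(n),z["d"]).reshape(-1,3)
    m=(abs(P[:,0]-.55)<.04)&(abs(P[:,1]+.27)<.04)
    for lo,hi in((.108,.118),(.132,.145)):
        Y=P[m&(P[:,2]>lo)&(P[:,2]<hi)]
        print(n,lo,len(Y),Y.mean(0).round(4),Y.min(0).round(3),Y.max(0).round(3),cv2.minAreaRect(Y[:,:2].astype(np.float32)*1000))
```

```text
top 0.108 154 [ 0.5499 -0.2706  0.1111] [ 0.511 -0.309  0.108] [ 0.589 -0.23   0.117] ((549.55322265625, -269.658203125), (78.0606689453125, 78.88602447509766), 0.9517124891281128)
top 0.132 49 [ 0.5506 -0.2721  0.1383] [ 0.53  -0.285  0.132] [ 0.571 -0.26   0.145] ((550.8455810546875, -272.4064025878906), (11.845609664916992, 41.9437370300293), 63.41707229614258)
side 0.108 63 [ 0.5514 -0.2642  0.1108] [ 0.513 -0.307  0.108] [ 0.585 -0.249  0.117] ((549.411376953125, -275.3527526855469), (71.97206115722656, 53.01640701293945), 8.502965927124023)
side 0.132 43 [ 0.5517 -0.2666  0.137 ] [ 0.533 -0.28   0.132] [ 0.572 -0.254  0.142] ((551.03662109375, -268.76202392578125), (13.601252555847168, 42.78586196899414), 60.70096969604492)
```

step_arm --commands "0 0 0 -0.001 -0.002 0.05 0.6; 0 0 0 -0.001 -0.002 0.10 0.6; 0 0 0 -0.001 -0.002 0.142 0.6; 0 0 0 -0.001 -0.002 0.142 0.3; 0 0 0 -0.001 -0.002 0.142 0" --force 30

```text
t: 3.22
tcp_pos: [0.5532, -0.2713, 0.1184]
tool_rot: [0.003, 0.243, 0.97, -0.001]
wrist_force: [0.4, -0.2, 0.2]
finger_gap: 0.0156
```

step_arm --commands "0 0 0 0 0 0 0; 0 0 0 0 0 0 0; 0 0 0 0 0 0 0"

```text
t: 3.6
tcp_pos: [0.5515, -0.2709, 0.1153]
tool_rot: [0.001, 0.243, 0.97, -0.0]
wrist_force: [-0.3, 0.2, 0.0]
finger_gap: -0.0001
```

Run:
```python
from h import *
im,d,c=grab("side"); im2,d2,c2=grab("top")
s=readout.get_state(); print(s["tcp_pos"],s["torque"],s["wrist_force"],s["finger_gap"])
a=cv2.resize(im[110:205,250:360],None,fx=4,fy=4,interpolation=cv2.INTER_CUBIC)
b=cv2.resize(im2[185:280,300:390],None,fx=4,fy=4,interpolation=cv2.INTER_CUBIC)
cv2.imwrite("pics/c3.png",np.hstack([a,b])[:, :800, ::-1])
```

```text
[ 0.5512345  -0.27072547  0.11476918] [-0.01818018  0.00653154  0.05186222] [ 0.79955598  0.16107813 -0.75158242] 0.0001945427236860709
```

View pics/c3.png

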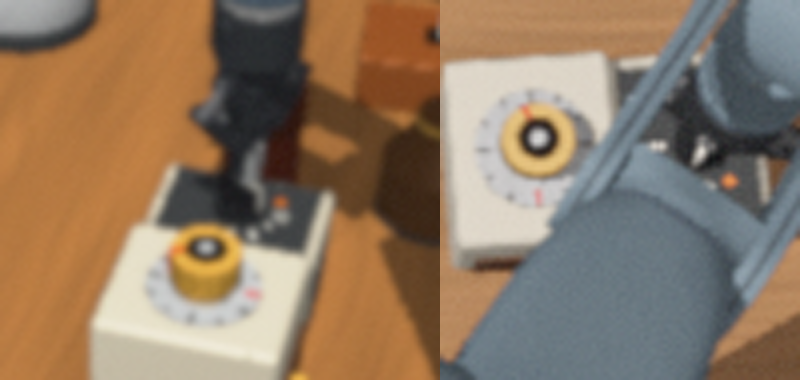

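The crop shows the fingers on the knob at about (240,190), yet the gap reads 0. A small turn will show whether the bar is really held.

step_arm --commands "0 0 -0.08 0 0 0 0; 0 0 -0.16 0 0 0 0; 0 0 -0.16 0 0 0 0"

```text
t: 4.08
tcp_pos: [0.5511, -0.2706, 0.1144]
tool_rot: [-0.0, 0.166, 0.986, 0.0]
wrist_force: [-0.5, 0.8, -0.1]
finger_gap: 0.0002
```

Run:
```python
from h import *
s=readout.get_state(); print(s["tcp_pos"],s["torque"],s["wrist_force"],s["finger_gap"],s["tool_rot"])
```

```text
[ 0.55110407 -0.27062405  0.11436691] [ 0.04912272 -0.02238874 -0.028065  ] [-0.50482903  0.76761352 -0.0829875 ] 0.00020212157804193903 [-1.58775934e-04  1.65531047e-01  9.86204564e-01  7.55317263e-05]
```

step_arm --commands "0 0 0 0 0 0 0.5; 0 0 0 0 0 0 0.5; 0 0 0 0 0 -0.03 0.5; 0 0 0 0 0 -0.08 0.5; 0 0 0 0 0 -0.11 0.5"

```text
t: 4.7
tcp_pos: [0.5518, -0.271, 0.2271]
tool_rot: [0.001, 0.165, 0.986, -0.001]
wrist_force: [0.6, -0.1, -0.1]
finger_gap: 0.0426
```

Run:
```python
from h import *
s=readout.get_state(); print(s["tcp_pos"],s["finger_gap"])
im,d,c=grab("side"); im2,d2,c2=grab("top")
for n,dd,cc in(("side",d,c),("top",d2,c2)):
    P=cloud(cc,dd).reshape(-1,3); m=(abs(P[:,0]-.55)<.04)&(abs(P[:,1]+.27)<.04)
    for lo,hi in((.108,.118),(.12,.132),(.132,.145)):
        Y=P[m&(P[:,2]>lo)&(P[:,2]<hi)]
        if len(Y)>4: print(n,lo,len(Y),Y.mean(0).round(4),Y.max(0).round(3),cv2.minAreaRect(Y[:,:2].astype(np.float32)*1000))
a=cv2.resize(im[90:205,240:340],None,fx=5,fy=5,interpolation=cv2.INTER_CUBIC)
cv2.imwrite("pics/c4.png",a[...,::-1])
```

```text
[ 0.55181669 -0.27104786  0.22710961] 0.04256944961884355
side 0.108 78 [ 0.5499 -0.2636  0.1111] [ 0.588 -0.233  0.118] ((549.3704833984375, -269.656982421875), (76.99303436279297, 73.83084106445312), 1.7548059225082397)
side 0.12 36 [ 0.5525 -0.2648  0.1264] [ 0.572 -0.254  0.132] ((553.106201171875, -265.2477722167969), (9.637613296508789, 42.787166595458984), 69.00164031982422)
side 0.132 36 [ 0.551  -0.2677  0.1371] [ 0.573 -0.254  0.141] ((551.19921875, -268.8885498046875), (12.369270324707031, 44.3895263671875), 53.27509307861328)
top 0.108 155 [ 0.5517 -0.273   0.1108] [ 0.586 -0.23   0.117] ((550.3916625976562, -270.17559814453125), (80.00390625, 68.85260772705078), 87.99685668945312)
top 0.12 11 [ 0.5442 -0.2677  0.1277] [ 0.57  -0.259  0.132] ((549.6331176757812, -271.53302001953125), (11.877132415771484, 40.21315002441406), 66.25365447998047)
top 0.132 47 [ 0.5508 -0.2724  0.1379] [ 0.572 -0.26   0.145] ((550.4415283203125, -272.8703308105469), (11.486248016357422, 42.55690383911133), 59.94533920288086)
```

View pics/c4.png

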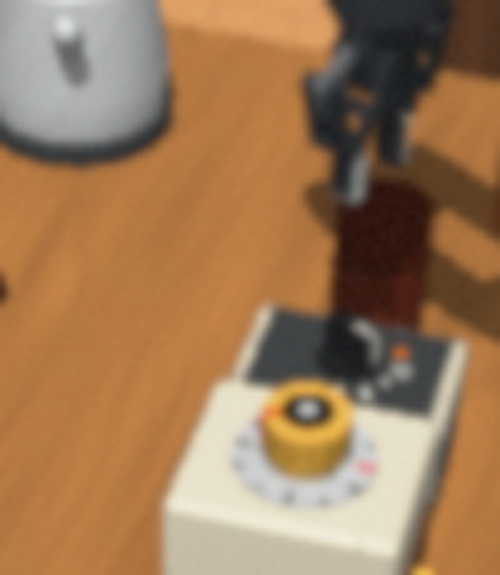

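The knob still points at the single dot at about crop (345,345), untouched. The fingertips hang at about crop (350,195) and (395,155). I'll check in depth where the fingers really end compared with the reported TCP.

Run:
```python
from h import *
for n in("side","top"):
    im,d,c=grab(n); P=cloud(c,d); h,w=d.shape
    m=(np.hypot(P[...,0]-.5518,P[...,1]+.271)<.11)&(P[...,2]>.18)&(P[...,2]<.32)
    Y=P[m]; print(n,m.sum())
    for a in np.arange(.18,.32,.01):
        k=Y[(Y[:,2]>=a)&(Y[:,2]<a+.01)]
        if len(k): print(round(a,2),len(k),k.min(0).round(3)[:2],k.max(0).round(3)[:2])
```

```text
side 250
0.25 12 [ 0.533 -0.297] [ 0.57  -0.241]
0.26 30 [ 0.534 -0.296] [ 0.569 -0.236]
0.27 41 [ 0.535 -0.299] [ 0.569 -0.236]
0.28 36 [ 0.535 -0.297] [ 0.57  -0.234]
0.29 26 [ 0.533 -0.3  ] [ 0.557 -0.236]
0.3 53 [ 0.526 -0.314] [ 0.578 -0.215]
0.31 52 [ 0.524 -0.322] [ 0.579 -0.213]
top 97
0.25 5 [ 0.533 -0.294] [ 0.556 -0.243]
0.26 11 [ 0.532 -0.303] [ 0.56  -0.238]
0.27 2 [ 0.532 -0.296] [ 0.549 -0.248]
0.28 5 [ 0.533 -0.294] [ 0.549 -0.244]
0.29 11 [ 0.529 -0.309] [ 0.558 -0.233]
0.3 38 [ 0.525 -0.318] [ 0.57  -0.222]
0.31 25 [ 0.521 -0.32 ] [ 0.56  -0.225]
```

step_arm --commands "0 0 0 0 0 0 0; 0 0 0 0 0 0 0; 0 0 0 0 0 0 0; 0 0 0 0 0 0 0"

```text
t: 5.4
tcp_pos: [0.5511, -0.2706, 0.2241]
tool_rot: [-0.0, 0.165, 0.986, 0.0]
wrist_force: [0.2, 0.2, -0.6]
finger_gap: 0.0002
```

Run:
```python
from h import *
s=readout.get_state(); print(s["tcp_pos"],s["finger_gap"],s["qpos"])
for n in("side","top"):
    im,d,c=grab(n); P=cloud(c,d); h,w=d.shape
    m=(np.hypot(P[...,0]-.5518,P[...,1]+.271)<.08)&(P[...,2]>.15)&(P[...,2]<.4)
    Y=P[m]; print(n,m.sum(), np.sort(Y[:,2])[:14].round(4)); k=Y[Y[:,2]<np.sort(Y[:,2])[0]+.03]; print(k.mean(0))
    # body onset: width profile
    for a in np.arange(.22,.34,.01):
        k=Y[(Y[:,2]>=a)&(Y[:,2]<a+.01)]
        if len(k): print(round(a,2),len(k),k.min(0).round(3)[:2],k.max(0).round(3)[:2])
    if n=="side":
        cv2.imwrite("pics/c5.png",cv2.resize(im[70:190,260:360],None,fx=5,fy=5,interpolation=cv2.INTER_CUBIC)[...,::-1])
        R,t=np.array(c["R"]),np.array(c["t"]); K=np.array(c["camera_matrix"])
        px,_=cv2.projectPoints(s["tcp_pos"].reshape(1,1,3),cv2.Rodrigues(R)[0],t,K,np.array([c["k1"],0,0,0.])); print("tcp px",px.ravel())
```

```text
[ 0.55109019 -0.27056427  0.22410733] 0.0001677014709706784 [-6.37865750e-01  3.64396986e-01  1.34364484e+00  4.25034108e-06
  1.43425471e+00 -1.87683162e+00]
side 672 [0.2476 0.2488 0.2489 0.2513 0.2551 0.2551 0.2553 0.2558 0.2559 0.2562
 0.2564 0.2577 0.2588 0.2591]
[ 0.54875896 -0.26133766  0.26497584]
0.24 3 [ 0.547 -0.268] [ 0.558 -0.263]
0.25 14 [ 0.539 -0.269] [ 0.56  -0.256]
0.26 20 [ 0.539 -0.268] [ 0.56  -0.254]
0.27 24 [ 0.538 -0.274] [ 0.562 -0.255]
0.28 16 [ 0.538 -0.273] [ 0.558 -0.252]
0.29 28 [ 0.532 -0.291] [ 0.567 -0.234]
0.3 42 [ 0.529 -0.303] [ 0.573 -0.23 ]
0.31 47 [ 0.525 -0.309] [ 0.575 -0.224]
0.32 58 [ 0.524 -0.314] [ 0.58  -0.213]
0.33 70 [ 0.521 -0.323] [ 0.582 -0.208]
0.34 75 [ 0.523 -0.321] [ 0.58  -0.206]
tcp px [312.67244516 133.1817082 ]
top 258 [0.2473 0.2555 0.2563 0.2585 0.2596 0.2597 0.2609 0.2616 0.2629 0.265
 0.2651 0.2657 0.2674 0.2692]
[ 0.54271753 -0.26694402  0.2643251 ]
0.24 1 [ 0.545 -0.264] [ 0.545 -0.264]
0.25 5 [ 0.539 -0.271] [ 0.548 -0.259]
0.26 8 [ 0.538 -0.281] [ 0.553 -0.258]
0.27 5 [ 0.539 -0.273] [ 0.542 -0.262]
0.28 5 [ 0.54  -0.269] [ 0.551 -0.255]
0.29 8 [ 0.529 -0.297] [ 0.563 -0.242]
0.3 24 [ 0.527 -0.307] [ 0.558 -0.231]
0.31 13 [ 0.526 -0.308] [ 0.561 -0.227]
0.32 20 [ 0.523 -0.319] [ 0.562 -0.223]
0.33 32 [ 0.52  -0.331] [ 0.575 -0.221]
0.34 42 [ 0.521 -0.331] [ 0.568 -0.226]
```

View pics/c5.png

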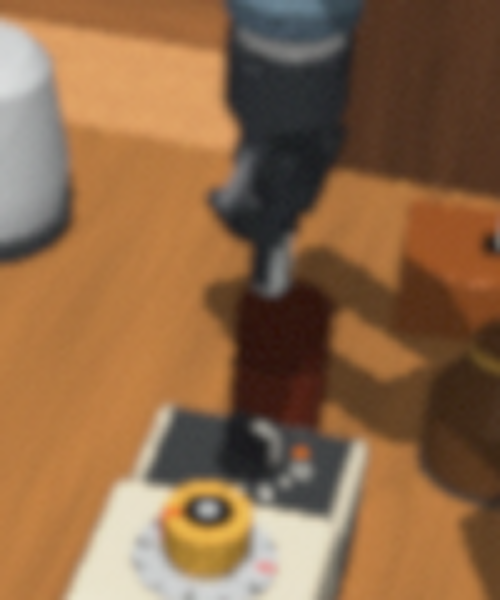

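The tip appears at crop (272,297), about 4 px above the projected TCP. Depth also puts the tips at about 0.248 against the reported 0.224. So the fingers really end about 20–24 mm higher than reported, and I closed them just above the bar. I'll go lower, watching the force.

step_arm --commands "0 0 0.16 0 0 0 0.4; 0 0 0.16 0 0 0 0.4; 0 0 0.16 0 0 0.05 0.4; 0 0 0.16 0 0 0.10 0.4; 0 0 0.16 0 0 0.115 0.4"

```text
t: 6.12
tcp_pos: [0.5492, -0.2692, 0.1063]
tool_rot: [-0.003, 0.242, 0.97, 0.001]
wrist_force: [-0.0, -0.0, 1.3]
finger_gap: 0.034
```

step_arm --commands "0 0 0 0 0 0.008 0.4; 0 0 0 0 0 0.008 0; 0 0 0 0 0 0.008 0; 0 0 0 0 0 0.008 0"

```text
t: 6.62
tcp_pos: [0.5522, -0.2712, 0.1032]
tool_rot: [0.002, 0.243, 0.97, -0.001]
wrist_force: [1.6, 0.4, 3.3]
finger_gap: 0.0108
```

Gap is 11 mm, so the bar is gripped. Turning it anticlockwise one detent.

step_arm --commands "0 0 -0.16 0 0 0 0; 0 0 -0.33 0 0 0 0; 0 0 -0.52 0 0 0 0; 0 0 -0.52 0 0 0 0; 0 0 -0.52 0 0 0 0"

```text
t: 7.25
tcp_pos: [0.5522, -0.2716, 0.1032]
tool_rot: [0.001, -0.012, 1.0, -0.001]
wrist_force: [0.0, -0.7, 6.5]
finger_gap: 0.0111
```

step_arm --commands "0 0 0 0 0 0 0; 0 0 0 0 0 0 0.4; 0 0 0 0 0 0 0.4; 0 0 0 0 0 -0.05 0.4; 0 0 0 0 0 -0.10 0.7"

```text
t: 7.88
tcp_pos: [0.5505, -0.2701, 0.2015]
tool_rot: [-0.001, -0.013, 1.0, 0.001]
wrist_force: [-0.1, -0.0, -0.1]
finger_gap: 0.0508
```

Run:
```python
from h import *
s=readout.get_state(); print(s["tcp_pos"],s["tool_rot"],s["finger_gap"],s["qpos"])
for n in("side","top"):
    im,d,c=grab(n); P=cloud(c,d).reshape(-1,3); m=(abs(P[:,0]-.55)<.04)&(abs(P[:,1]+.27)<.04)
    Y=P[m&(P[:,2]>.132)&(P[:,2]<.145)]
    if len(Y)>4: print(n,len(Y),Y.mean(0).round(4),cv2.minAreaRect(Y[:,:2].astype(np.float32)*1000))
```

```text
[ 0.55051219 -0.2700803   0.20149816] [-1.19590566e-03 -1.34421256e-02  9.99908495e-01  9.38084998e-04] 0.0508446641846585 [-6.37815696e-01  3.77265359e-01  1.37977419e+00  4.29917775e-05
  1.38759267e+00 -2.23550501e+00]
side 41 [ 0.5519 -0.2679  0.1368] ((551.369873046875, -269.0070495605469), (38.94013595581055, 15.197579383850098), 8.395761489868164)
top 45 [ 0.549  -0.2728  0.1383] ((549.4888305664062, -272.41949462890625), (38.94466018676758, 12.499926567077637), 1.241784930229187)
```

The bar now lies along the mill's x, so the selector is at off. On to the collar.

step_arm --commands "0 0 0 0 0.045 -0.02 1; 0 0 0 0 0.09 -0.02 1; 0 0 0 0 0.1375 -0.02 1; 0 0 0 0 0.1375 -0.02 1; 0 0 0 0 0.1375 0.01 1" --force 40

```text
t: 8.6
tcp_pos: [0.5489, -0.1337, 0.193]
tool_rot: [0.002, -0.014, 1.0, -0.001]
wrist_force: [-0.3, 0.2, -0.9]
finger_gap: 0.0853
```

step_arm --commands "0 0 0 0 0 0.03 1; 0 0 0 0 0 0.06 1; 0 0 0 0 0 0.078 1; 0 0 0 0 0 0.078 1"

```text
t: 9.1
tcp_pos: [0.5458, -0.1333, 0.1113]
tool_rot: [-0.002, -0.013, 1.0, 0.001]
wrist_force: [-0.2, 0.5, 0.2]
finger_gap: 0.0851
```

step_arm --commands "0 0 0 0 0 0 0.3; 0 0 0 0 0 0 0.3; 0 0 0 0 0 0 0.3; 0 0 0 0 0 0 0.3"

```text
t: 9.6
tcp_pos: [0.5481, -0.1346, 0.115]
tool_rot: [0.001, -0.014, 1.0, -0.001]
wrist_force: [-2.8, -4.8, 6.2]
finger_gap: 0.0549
```

Run:
```python
from h import *
s=readout.get_state(); print(s["tcp_pos"],s["tool_rot"],s["finger_gap"],s["qpos"],s["torque"],s["wrist_force"])
```

```text
[ 0.54813291 -0.13457144  0.114988  ] [ 0.00120084 -0.0140288   0.99989993 -0.00136984] 0.054941589775674066 [-4.37370816e-01  3.58680791e-01  1.63066852e+00 -1.55384120e-03
  1.14888755e+00 -2.03559178e+00] [-0.84079488  0.29915485 -0.00687718] [-2.84996104 -4.75141481  6.2371388 ]
```

step_arm --commands "0 0 0.18 0 0 0 0.3; 0 0 0.36 0 0 0 0.3; 0 0 0.54 0 0 0 0.3; 0 0 0.72 0 0 0.0004 0.3; 0 0 0.9 0 0 0.0004 0.3"

```text
t: 10.22
tcp_pos: [0.5481, -0.1346, 0.1146]
tool_rot: [0.002, 0.425, 0.905, -0.001]
wrist_force: [-0.6, -4.9, 6.4]
finger_gap: 0.0555
```

step_arm --commands "0 0 0.18 0 0 0 0.3; 0 0 0.36 0 0 0 0.3; 0 0 0.54 0 0 0 0.3; 0 0 0.72 0 0 0.0004 0.3; 0 0 0.9 0 0 0.0004 0.3"

```text
t: 10.85
tcp_pos: [0.5481, -0.1346, 0.1142]
tool_rot: [0.002, 0.776, 0.63, 0.0]
wrist_force: [-1.4, -4.8, 4.4]
finger_gap: 0.0544
```

step_arm --commands "0 0 0.18 0 0 0 0.3; 0 0 0.36 0 0 0 0.3; 0 0 0.54 0 0 0 0.3; 0 0 0.72 0 0 0.0004 0.3; 0 0 0.9 0 0 0.0004 0.3"

```text
t: 11.48
tcp_pos: [0.5481, -0.1345, 0.1137]
tool_rot: [0.002, 0.973, 0.23, 0.001]
wrist_force: [-1.1, -4.5, 5.6]
finger_gap: 0.0547
```

```bash
cat > st.py <<'E'
from h import *
s=readout.get_state(); q=s["tool_rot"]; print(s["t"],s["tcp_pos"].round(4),"psi",2*np.arctan2(q[2],q[1])-np.pi/2,s["finger_gap"].round(4) if hasattr(s["finger_gap"],"round") else s["finger_gap"],s["qpos"].round(3),s["torque"].round(3),s["wrist_force"].round(1))
E
python3 st.py
```

```text
11.475 [ 0.5481 -0.1345  0.1137] psi -1.1067802756162484 0.05471675155726841 [-0.437  0.36   1.632 -0.002  1.146  0.67 ] [-0.763  0.338  0.094] [-1.1 -4.5  5.6]
```

step_arm --commands "0 0 0.12 0 0 0 0.3; 0 0 0.24 0 0 0 0.3; 0 0 0.36 0 0 0.0002 0.3; 0 0 0.48 0 0 0.0002 0.3; 0 0 0.6 0 0 0.0003 0.3"

```text
t: 12.1
tcp_pos: [0.5481, -0.1345, 0.1134]
tool_rot: [0.001, 0.998, -0.067, 0.001]
wrist_force: [-1.9, -5.0, 5.3]
finger_gap: 0.0548
```

```bash
python3 st.py
```

```text
12.1 [ 0.5481 -0.1345  0.1134] psi -1.704828345037726 0.05475882800041101 [-0.437  0.36   1.633 -0.002  1.146  1.268] [-0.785  0.337  0.091] [-1.9 -5.   5.3]
```

step_arm --commands "0 0 0.06 0 0 0 0.3; 0 0 0.12 0 0 0 0.3; 0 0 0.12 0 0 0 0.3"

```text
t: 12.48
tcp_pos: [0.5481, -0.1345, 0.1134]
tool_rot: [0.001, 0.992, -0.125, 0.001]
wrist_force: [-1.9, -4.4, 6.2]
finger_gap: 0.0548
```

```bash
python3 st.py
```

```text
12.475 [ 0.5481 -0.1345  0.1134] psi -1.821780898573401 0.054758464849753406 [-0.437  0.36   1.633 -0.002  1.145  1.385] [-0.765  0.301 -0.036] [-1.9 -4.4  6.2]
```

step_arm --commands "0 0 0.05 0 0 0 0.3; 0 0 0.1 0 0 0 0.3"

```text
t: 12.72
tcp_pos: [0.5481, -0.1346, 0.1134]
tool_rot: [0.001, 0.985, -0.175, 0.001]
wrist_force: [-2.0, -4.6, 4.3]
finger_gap: 0.055
```

```bash
python3 st.py
```

```text
12.725 [ 0.5481 -0.1346  0.1134] psi -1.921857476081624 0.05501646512416709 [-0.437  0.36   1.633 -0.002  1.145  1.485] [-0.712  0.204  0.787] [-2.  -4.6  4.3]
```

step_arm --commands "0 0 0.05 0 0 0 0.3; 0 0 0.1 0 0 0 0.3"

```text
t: 12.98
tcp_pos: [0.5497, -0.1354, 0.1134]
tool_rot: [0.002, 0.975, -0.222, 0.003]
wrist_force: [6.6, -9.3, -0.6]
finger_gap: 0.055
```

```bash
python3 st.py
```

```text
12.975 [ 0.5497 -0.1354  0.1134] psi -2.0191830026045423 0.055041260420906166 [-0.437  0.361  1.631 -0.002  1.142  1.583] [-1.258 -0.905  1.606] [ 6.6 -9.3 -0.6]
```

step_arm --commands "0 0 0.05 0 0 0 0.3; 0 0 0.1 0 0 0 0.3"

```text
t: 13.22
tcp_pos: [0.5491, -0.1352, 0.1134]
tool_rot: [0.002, 0.963, -0.271, 0.002]
wrist_force: [4.1, -8.4, 0.3]
finger_gap: 0.0552
```

```bash
python3 st.py
```

```text
13.225 [ 0.5491 -0.1352  0.1134] psi -2.119329130760233 0.05516868276424602 [-0.437  0.361  1.632 -0.003  1.144  1.683] [-1.187 -0.268  1.52 ] [ 4.1 -8.4  0.3]
```

The torque rose to 1.6 N m and stayed there, so the collar has bottomed out with a little slip. I'll unwind and find where the torque returns to zero.

step_arm --commands "0 0 -0.1 0 0 0 0.3; 0 0 -0.1 0 0 0 0.3"

```text
t: 13.48
tcp_pos: [0.5491, -0.1351, 0.1134]
tool_rot: [0.001, 0.975, -0.223, 0.002]
wrist_force: [1.1, -6.5, 2.9]
finger_gap: 0.0552
```

```bash
python3 st.py
```

```text
13.475 [ 0.5491 -0.1351  0.1134] psi -2.0199360804133737 0.05515135413940868 [-0.437  0.361  1.632 -0.002  1.144  1.583] [-1.056 -0.189  0.017] [ 1.1 -6.5  2.9]
```

step_arm --commands "0 0 -0.05 0 0 0 0.3; 0 0 -0.05 0 0 0 0.3"

```text
t: 13.72
tcp_pos: [0.5492, -0.135, 0.1134]
tool_rot: [0.001, 0.98, -0.199, 0.002]
wrist_force: [1.0, -5.9, 3.2]
finger_gap: 0.0552
```

```bash
python3 st.py
```

```text
13.725 [ 0.5492 -0.135   0.1134] psi -1.9706262190917587 0.055249836089798374 [-4.370e-01  3.610e-01  1.632e+00 -1.000e-03  1.144e+00  1.534e+00] [-1.019 -0.284  0.06 ] [ 1.  -5.9  3.2]
```

step_arm --commands "0 0 -0.05 0 0 0 0.3; 0 0 -0.05 0 0 0 0.3"

```text
t: 13.98
tcp_pos: [0.5492, -0.135, 0.1134]
tool_rot: [0.001, 0.985, -0.174, 0.002]
wrist_force: [1.9, -5.8, 2.1]
finger_gap: 0.0551
```

```bash
python3 st.py
```

```text
13.975 [ 0.5492 -0.135   0.1134] psi -1.9206041252688444 0.05505932521508574 [-4.370e-01  3.610e-01  1.632e+00 -1.000e-03  1.144e+00  1.484e+00] [-0.971 -0.257  0.132] [ 1.9 -5.8  2.1]
```

The torque reached zero at psi ≈ -2.02, so the quarter-turn target is psi ≈ -0.45. That needs another 1.47 rad.

step_arm --commands "0 0 -0.16 0 0 0 0.3; 0 0 -0.32 0 0 0 0.3; 0 0 -0.48 0 0 -0.0003 0.3; 0 0 -0.64 0 0 -0.0003 0.3; 0 0 -0.8 0 0 -0.0004 0.3"

```text
t: 14.6
tcp_pos: [0.5491, -0.1341, 0.1138]
tool_rot: [0.001, 0.974, 0.225, 0.002]
wrist_force: [1.7, -2.9, 3.6]
finger_gap: 0.0547
```

step_arm --commands "0 0 -0.16 0 0 0 0.3; 0 0 -0.32 0 0 0 0.3; 0 0 -0.48 0 0 -0.0003 0.3; 0 0 -0.67 0 0 -0.0003 0.3; 0 0 -0.67 0 0 -0.0003 0.3"

```text
t: 15.22
tcp_pos: [0.5486, -0.1336, 0.1141]
tool_rot: [0.001, 0.847, 0.532, 0.001]
wrist_force: [0.4, -1.3, 5.2]
finger_gap: 0.055
```

```bash
python3 st.py
python3 - <<'E'
from h import *
im,d,c=grab("side"); im2,d2,c2=grab("top")
a=cv2.resize(im[135:215,260:345],None,fx=5,fy=5,interpolation=cv2.INTER_CUBIC)
b=cv2.resize(im2[185:265,300:375],None,fx=5,fy=5,interpolation=cv2.INTER_CUBIC)
cv2.imwrite("pics/c6.png",np.hstack([a,b])[...,::-1])
E
```

```text
15.225 [ 0.5486 -0.1336  0.1141] psi -0.4487973504650953 0.05495826497728153 [-0.437  0.36   1.632  0.     1.147  0.012] [-0.242  0.024  0.045] [ 0.4 -1.3  5.2]
```

View pics/c6.png

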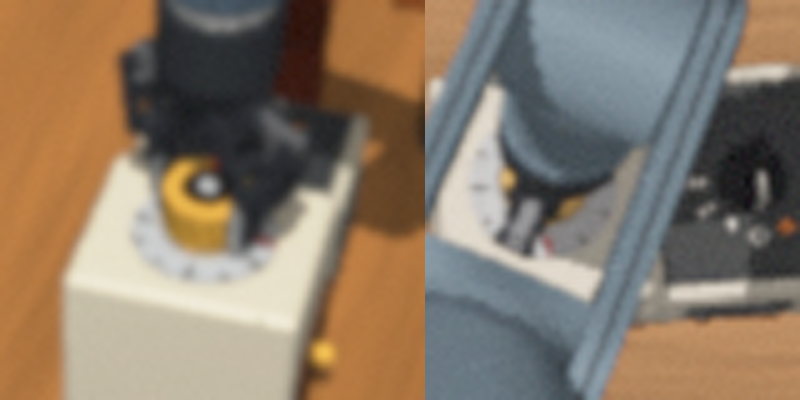

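The side half shows the red line at (212,165) against the collar centre at (207,183), which is roughly a quarter turn towards the mill's -y. The top half shows the selector pointer at (762,190), towards the ring at (757,235). I'll put a number on the red line's angle.

```bash
python3 - <<'E'
from h import *
def run(im,d,c,ctr):
    P=cloud(c,d); f=im.astype(int); red=f[...,0]-np.maximum(f[...,1]*1.0,f[...,2])
    m=(P[...,2]>.16)&(P[...,2]<.18)&(np.hypot(P[...,0]-ctr[0],P[...,1]-ctr[1])<.034)&(red>50)&(f[...,1]<f[...,0]*.6)
    w=red[m]; Y=P[m]; 
    if len(w)==0: return print("none")
    p=(Y*w[:,None]).sum(0)/w.sum()-np.r_[ctr,0]
    a=np.arctan2(-p[1],-p[0])-.033; print(m.sum(),p.round(4),"collar angle",a%(2*np.pi))
s=np.load("pics/side0.npz"); c=viewer.calibration("side")
run(s["im"],s["d"],c,(.5468,-.130)); im,d,c=grab("side"); run(im,d,c,(.5468,-.130))
t=np.load("pics/top0.npz"); run(t["im"],t["d"],viewer.calibration("top"),(.5465,-.1347))
E
python3 st.py
```

```text
2 [0.0206 0.0036 0.1708] collar angle 3.2791589926281035
none
none
15.375 [ 0.5486 -0.1336  0.114 ] psi -0.45084193833798714 0.05490380804064356 [-0.437  0.36   1.632  0.     1.147  0.014] [-0.338 -0.002 -0.01 ] [-0.4 -1.8  5.7]
```

Run:
```python
from h import *
def run(im,d,c,ctr):
    P=cloud(c,d); f=im.astype(float)
    q=f[...,0]/(f[...,1]+10)
    r=np.hypot(P[...,0]-ctr[0],P[...,1]-ctr[1])
    m=(P[...,2]>.16)&(P[...,2]<.18)&(r<.033)&(r>.01)&(f[...,0]>80)
    i=np.argsort(-np.where(m,q,0).ravel())[:5]; Y=P.reshape(-1,3)[i]
    print(q.ravel()[i].round(2),np.c_[i%560,i//560].tolist(),((np.arctan2(-(Y[:,1]-ctr[1]),-(Y[:,0]-ctr[0]))-.033)%6.2832).round(2))
s=np.load("pics/side0.npz"); c=viewer.calibration("side")
run(s["im"],s["d"],c,(.5468,-.130)); im,d,c=grab("side"); run(im,d,c,(.5468,-.130))
t=np.load("pics/top0.npz"); run(t["im"],t["d"],viewer.calibration("top"),(.5465,-.1347))
```

```text
[1.56 1.56 1.47 1.45 1.44] [[295, 172], [294, 172], [293, 172], [293, 173], [296, 172]] [3.32 3.25 3.42 3.62 3.34]
[1.4  1.39 1.25 1.25 1.25] [[302, 167], [302, 168], [301, 168], [301, 167], [303, 176]] [1.73 1.7  1.85 1.85 5.36]
[1.54 1.51 1.47 1.46 1.35] [[321, 212], [322, 214], [322, 213], [321, 213], [322, 215]] [3.42 3.34 3.34 3.52 3.42]
```

The camera gives about 1.73 ± 0.1, and the torque reference gives 1.57–1.63. Both lie inside the 1.32–1.82 window. I'll nudge the collar 0.05 rad clockwise to centre it between the two, let it settle, and check.

step_arm --commands "0 0 0.05 0 0 0 0.3; 0 0 0.05 0 0 0 0.3; 0 0 0.05 0 0 0 0.3; 0 0 0.05 0 0 0 0.3; 0 0 0.05 0 0 0 0.3"

```text
t: 16.05
tcp_pos: [0.5486, -0.1336, 0.114]
tool_rot: [0.001, 0.86, 0.51, 0.001]
wrist_force: [1.0, -2.2, 5.3]
finger_gap: 0.0551
```

```bash
python3 st.py
python3 - <<'E'
from h import *
print(readout.get_state()["joint_vel"].round(4))
im,d,c=grab("top"); P=cloud(c,d).reshape(-1,3); m=(abs(P[:,0]-.55)<.04)&(abs(P[:,1]+.27)<.04)
Y=P[m&(P[:,2]>.132)&(P[:,2]<.145)]
print(len(Y),cv2.minAreaRect(Y[:,:2].astype(np.float32)*1000))
ticket.hand_in()
E
```

```text
16.05 [ 0.5486 -0.1336  0.114 ] psi -0.5004535199898632 0.0550619285695002 [-0.437  0.36   1.632  0.     1.147  0.064] [-0.243 -0.042 -0.059] [ 1.  -2.2  5.3]
[ 0.0012  0.0029 -0.0012  0.0011 -0.0005 -0.0007]
50 ((551.1220703125, -272.4494323730469), (42.39390182495117, 13.894232749938965), 1.1226314306259155)
the job is handed in; nothing more can be done
```

I turned the selector to off, screwed the collar down to its stop, and backed it off about a quarter turn. The job is handed in at about 16 s with the fingers still gripping the collar at 40 N. No verdict was given.

- **Selector:** at the end the depth image put the bar within about 1° of the mill's front direction, and the picture shows the pointer at the white ring.
- **Bottoming out:** the wrist torque rose from about 0.1 to 1.6 N m at the stop. The fingers slipped on the collar by roughly 0.15 rad there.
- **Quarter turn:** I measured it from where the torque fell back to zero, which put the collar at 1.57–1.63 rad. The camera's coarse reading of the red line was about 1.73 (±0.1). The two disagree slightly, but both were inside the 1.32–1.82 window. I then nudged the collar 0.05 rad clockwise, so it should be at about 1.52–1.68 rad.
- **Grip:** the opening was 55 mm on the 56 mm collar, and the arm was at rest.
- **First pinch missed:** the first try at the selector closed just above the bar. In depth, the fingertips appear about 20–24 mm higher than the reported TCP, so I worked lower from then on. By the reported pose, the grasp point is about 24 mm below the collar's middle. If the fingers really sit higher, it is close to the middle. Both are under the 30 mm limit.
- **Other objects:** the arm kept clear of the hopper, tea tin, board and everything on it, and felt no unexpected contact. I did not re-measure their positions at the end.

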